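# Charge the lapping block and offer it up over the pump's joint face

## Robot

A 6-joint arm with a two-finger parallel gripper is mounted at the origin on a cart in front of the work surface, level with it; the furniture and walls round the work are solid. World frame = base frame: x ahead of the robot, y to its left, z up, the work surface at z = 0. Lengths are in m, angles in rad, forces in N, time in s.
With the tool pointing down it reaches from about 0.425 to 0.925 m from the base axis. Payload 12.5 kg.
Tool frame: the origin (TCP) lies midway between the tips of the shut fingers; the grasp point (between the pads) lies 19 mm behind it; z points along the fingers, y is the line along which they close (so a half turn about z gives the same grasp; the last joint's range is limited). The gripper opens to 85 mm and grips with 20 to 120 N. Pads are 22 mm wide; open, the fingers measure 114 mm over their backs; the gripper's body (76 mm by 85 mm) begins 54 mm behind the grasp point. The pads swing forward as they close: fully open they stand 13 mm farther back than shut.
Start: joints at [1.108, 0.491, 1.559, -0, 1.092, -0.106], TCP at [0.218, 0.586, 0.231] pointing down, gripper open.
Joint ranges: [-3.1, 3.1], [-0.84, 2.19], [0.05, 2.79], [-1.13, 4.28], [0.06, 2.93], [-2.69, 2.69]. Speed limits (rad/s): [2.22, 2.22, 2.79, 3.14, 3.14, 3.14].

## Interface

Orientations are given as a 3x3 rotation matrix whose columns are the frame's x, y, z axes.
In Python, from bench import bot gives the robot as it stands.
- The arm moves only by the tool play_rows, never from a script. Its argument "increments" is a list of rows, each a list of 5 numbers: the shift along the tool's x, y, z in mm, then the turn about the tool's z in rad, then the closure, from -1 (fully open) to 1 (shut), so that 0 is half open. A call has 1 to 12 rows; each row shifts and turns the commanded pose from where the row before left it, along the tool's axes as they then stand; what a row does not reach is not made up. A row lasts 1/10 s, in which the tool goes at most 50 mm and 8.59 degrees, less where a joint would pass 70% of its speed; a pose out of reach is approached as far as the arm can. A call is refused whole if a number of a shift passes 50 or a number of a turn 0.15, either way. A call with a gripper value outside its range is refused whole. The fingers move at their own pace and stop on an object; the grip force is fixed at half the most. Time passes only in rows, so rows that do not move let the fingers close. It gives the time, the measured TCP pose, the force, the opening and the grip force at its end, in the units of the state.
- bot.state(): the state, without advancing time (a new reading comes with each control period).
- bot.read_camera(name): name is "side" or "top"; returns (picture, depth): 384x512x3 uint8, red, green, blue; 384x512 float32, m along the optical axis (not along the pixel's ray), 0 where there is no reading.
- bot.camera_params(name): a dict with "vfov" (degrees; the focal length in pixels is half the picture's height over the tangent of half this angle, whatever the lens; pixels are square), "cx", "cy" (the principal point, pixels), "dist" ([k1, k2, p1, p2, k3] as OpenCV has them; the pictures are not rectified), "eye" and "rotation" of the camera in the world. Camera axes: x right, y down, z forward; pixel columns grow to the right and rows downward; lengths in m; the calibration is good to about 2 mm. A picture is of the moment at which its call begins. camera_params takes no time and is no camera call.
- bot.job_done(): hands the job in; it is judged then, once.
The state is a dict: "t": time; "q": joint angles; "qd": joint speeds; "effort": joint torques, N m; "position": TCP position; "eef_rot": TCP orientation; "force": force on the tool from outside, world axes, zero at the start; "wrist_torque": the same for the moment, N m; "width": opening from 0.0 (shut) to 1.0 (fully open); "gripper_force": force on a finger pad.
Only numpy, scipy, OpenCV 4.12 (cv2) and the standard library are available. Lean on these libraries where they do the work, as an engineer would, in place of code of your own. Each camera call takes 0.05 s, during which the arm holds its last target. There are 200 camera calls.

## Task

Take the rectangular lapping block by its wooden grip, lay it lengthwise on the near end of the sprung charging plate and rub it along to the far end, pressing so that the plate stays sunk a few millimetres but is not forced hard against its stop. Then lift it over the things in between and the studs, and finish still holding it quite still and level just above the pump's joint face (about half a centimetre of air), its edges lined up with the face, without ever touching the pump. Leave the round lap, the tin and the pipe elbow where they are.

Things in the scene. Friction and masses are not known exactly. Their poses are not given: they have to be found in the camera images.
- block_mid (a point): Centre of the loose rectangular lapping block, half-way up (30 mm above its underside). Dark metal plate 80 (x) x 40 (y) x 20 mm (z), its upper 6 mm stepped in 3 mm all round; on its middle stands a wooden grip 56 (x) x 16 (y) mm from 20 to 60 mm above the underside, meant to be pinched across y from above. Mass about 0.25 to 0.4 kg. Same either way round. z up.
- plate_top (a point): Centre of the upper surface of the charging plate: bare metal plate 170 (x) x 70 (y) x 10 mm on springs over a fixed grey stand 186 x 86 mm. Unpressed, the surface is 34 mm above the table; this point sinks with the plate. x runs along the plate away from the robot (near end at x = -85 mm, far end at +85 mm), z up. The plate moves only straight down and stays level.
- charging_plate (a joint): How far the charging plate is pressed down, m: 0 up, 0.010 at its stop. It starts to sink at about 5 N (the block's own weight is not enough) and takes 1 N more per mm, about 15 N at the stop.
- joint_face (a point): Centre of the pump body's joint face: raised bare rectangle 80 (x) x 40 (y) mm with a dark bore, 46 mm above the table; z up. The pump body is fixed, grey, 150 (x) x 104 (y) mm at its foot, 42 mm high round the face, with a pipe stub at +x. Four studs of 9 mm diameter stand at x = +-52, y = +-32 mm from this point; their tops are 34 mm above the face.
- pump_body: The pump body as a whole, fixed; origin on the table under the centre of the joint face, same axes.
- charging_stand: The stand of the charging plate, fixed; origin on the table under the plate's centre, same axes as the plate. Behind the work stand fixed containers: a slim spray can about 55 mm across and 0.22 m high at world x = 0.54, y = -0.165 m, and bigger cans and jugs up to 0.35 m high, all beyond x = 0.57 m.
- round_lap_mid (a point): Centre, half-way up, of the loose round lap that stays where it is: dark metal disc 52 mm across with a wooden knob, 60 mm high. It and the lapping block may change places.
- tin: Round tin of compound, 65 mm across, 62 mm high, loose, between plate and pump; origin under its centre. To be left alone.
- elbow: Dark iron pipe elbow, 51 x 51 x 34 mm, loose, between plate and pump; origin under its centre. To be left alone. It and the tin may change places.
Mind the look-alikes: they are no part of the job. Leave any blue look-alike of the part that bears block_mid alone.

How it is judged:
On the way, in this order (a step that is already met when the one before it is completed fails the run):
1. the block is pressed on the near end of the charging plate (its centre 28 mm or more short of the plate's centre), lengthwise, the plate sunk over 1 mm (x of block_mid in the frame of plate_top between -0.075 and -0.028 m and y of block_mid in the frame of plate_top between -0.022 and 0.022 m and angle between the x axis of block_mid and the x axis of plate_top, either way round below 0.25 rad and value of joint charging_plate above 0.001 m and contact force between lap_block and charging_stand above 3 N), for 0.1 s.
2. still pressing, it passes the near half (x of block_mid in the frame of plate_top between -0.024 and -0.004 m and y of block_mid in the frame of plate_top between -0.022 and 0.022 m and angle between the x axis of block_mid and the x axis of plate_top, either way round below 0.25 rad and value of joint charging_plate above 0.001 m and contact force between lap_block and charging_stand above 3 N), for 0.03 s.
3. still pressing, it passes the far half (x of block_mid in the frame of plate_top between 0.004 and 0.024 m and y of block_mid in the frame of plate_top between -0.022 and 0.022 m and angle between the x axis of block_mid and the x axis of plate_top, either way round below 0.25 rad and value of joint charging_plate above 0.001 m and contact force between lap_block and charging_stand above 3 N), for 0.03 s.
4. still pressing, it reaches the far end (its centre 28 mm or more beyond the plate's centre) (x of block_mid in the frame of plate_top between 0.028 and 0.075 m and y of block_mid in the frame of plate_top between -0.022 and 0.022 m and angle between the x axis of block_mid and the x axis of plate_top, either way round below 0.25 rad and value of joint charging_plate above 0.001 m and contact force between lap_block and charging_stand above 3 N), for 0.03 s.
At the end, for the whole second after the job is handed in: The gripper holds the block at rest above the joint face: 1.5 to 12 mm of air between them, centred within 6 mm in x and y, square within 5 degrees, level within 3.4 degrees, touching nothing of the pump; round lap, tin and elbow within 15 mm of where they stood (x of block_mid in the frame of joint_face between -0.006 and 0.006 m and y of block_mid in the frame of joint_face between -0.006 and 0.006 m and z of block_mid in the frame of joint_face between 0.0315 and 0.042 m and angle between the x axis of block_mid and the x axis of joint_face, either way round below 0.09 rad and angle between block_mid's own z axis and vertical below 0.06 rad and contact force between lap_block and pump_body below 0.05 N and contact force between the fingers and lap_block above 1 N and linear speed of lap_block below 0.02 m/s and height (world z) of block_mid above 0.0775 m and distance of each of round_lap_mid, tin, elbow from where it was at the start of the episode below 0.015 m); the arm keeps its last pose, push and grip.
It fails at once if the block touches the pump body or its studs (contact force between lap_block and pump_body above 0.5 N).
It fails at once if the charging plate is pressed hard against its stop (over 30 N) (contact force between lap_block and charging_stand above 30 N).
It fails at once if the round lap is moved more than 15 mm (distance of round_lap_mid from where it was at the start of the episode above 0.015 m).
It fails at once if the tin is moved more than 15 mm (distance of tin from where it was at the start of the episode above 0.015 m).
It fails at once if the elbow is moved more than 15 mm (distance of elbow from where it was at the start of the episode above 0.015 m).
It also fails if it takes over 54 s, if anything falls off the work surface, if the arm or the gripper's body presses on something with over 40 N, if the wrist force passes 120 N, or if a joint passes its speed limit or range.

## Working session

There is one attempt and no reset: what is moved stays moved. The work goes in short steps, Python scripts to look and compute and a tool call to move; the robot and the scene stay as the last step left them, time stands still between calls to the robot, and variables do not carry over. Pictures are saved under pics/ and viewed, at most 10 in all, crops included, and the job is handed in when it is done.

Besides the shell and the picture viewer there is one more tool, called after ">>>" by a JSON object that holds its "fn" and its "kwargs". play_rows: Moves the arm, as the interface text tells. Its arguments: {"type":"object","properties":{"increments":{"type":"array","items":{"type":"array","items":{"type":"number"}}}},"required":["increments"]}

```bash
mkdir -p pics
cat > h.py <<'E'
import numpy as np, cv2
from bench import bot
def cam(n):
    p=bot.camera_params(n); f=192/np.tan(np.radians(p['vfov'])/2)
    K=np.array([[f,0,p['cx']],[0,f,p['cy']],[0,0,1]]); return K,np.array(p['dist'],float),np.array(p['eye']),np.array(p['rotation']).reshape(3,3)
def cloud(n,d):
    K,D,e,R=cam(n); v,u=np.mgrid[0:384,0:512]
    r=cv2.undistortPoints(np.stack([u,v],-1).reshape(-1,1,2).astype(np.float64),K,D).reshape(384,512,2)
    P=np.concatenate([r*d[...,None],d[...,None]],-1); return P@R.T+e
def ray(n,u,v,z):
    K,D,e,R=cam(n); r=cv2.undistortPoints(np.array([[[u,v]]],float),K,D).ravel()
    w=R@np.array([*r,1]); return e+w*(z-e[2])/w[2]
E
python3 - <<'E'
from h import *
for n in("top","side"):
    im,d=bot.read_camera(n); cv2.imwrite(f"pics/{n}0.png",im[...,::-1]); np.save(f"{n}0.npy",d)
    print(n,bot.camera_params(n))
s=bot.state();print(s['position'],s['eef_rot'],s['force'],s['t'])
E
```

```text
top {'vfov': 47.20599814475576, 'cx': 259.51561807024893, 'cy': 198.81099074055473, 'dist': array([-0.01653972,  0.        ,  0.        ,  0.        ,  0.        ]), 'eye': array([ 0.2505723 , -0.08104429,  1.5597759 ]), 'rotation': array([[-0.02481074, -0.99028426,  0.13682657],
       [-0.99954868,  0.02225487, -0.02017807],
       [ 0.01693697, -0.13726545, -0.99038949]])}
side {'vfov': 53.31537651276883, 'cx': 254.4846830650672, 'cy': 198.2650961691196, 'dist': array([-0.02538611,  0.        ,  0.        ,  0.        ,  0.        ]), 'eye': array([-0.17905239,  0.09168155,  0.92248285]), 'rotation': array([[-0.31792849, -0.76115361,  0.56530227],
       [-0.94800333,  0.26434359, -0.17723471],
       [-0.01453119, -0.5922564 , -0.80561852]])}
[0.21816589 0.58547202 0.23077064] [[-9.37022513e-01  3.49268652e-01 -4.67875144e-04]
 [ 3.49268943e-01  9.37022093e-01 -8.96427571e-04]
 [ 1.25315297e-04 -1.00338707e-03 -9.99999489e-01]] [-0.3966421   0.06063951 -0.43562627] 0.1
```

View pics/top0.png

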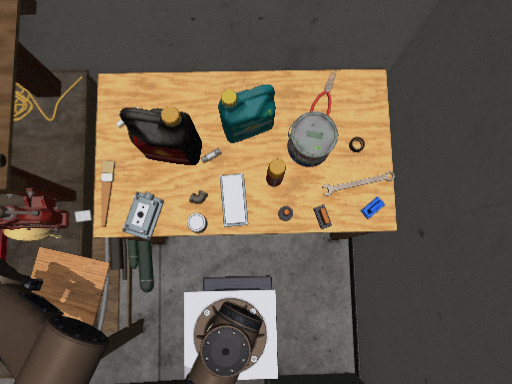

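View pics/side0.png

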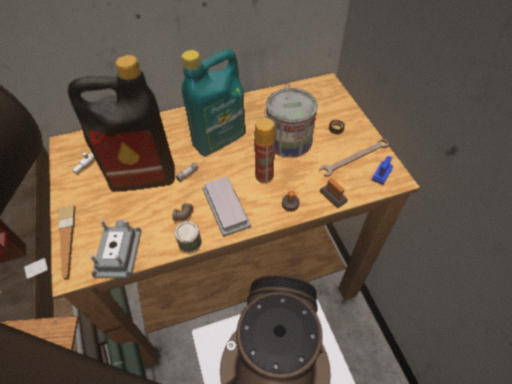

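Candidates for the block: the dark plate with a brown grip at top (322,215), which is also at side (334,194); the blue look-alike at top (373,207); and the round lap with its knob at top (285,213). I choose (322,215). The pump is at (143,214), the plate at (234,200), the tin at (197,223) and the elbow at (198,196).

Run:
```python
from h import *
t=cv2.imread("pics/top0.png"); s=cv2.imread("pics/side0.png")
a=cv2.resize(t[180:245,115:260],None,fx=5,fy=5,interpolation=cv2.INTER_CUBIC)[:, :725]
b=cv2.resize(t[190:235,270:345],None,fx=5,fy=5,interpolation=cv2.INTER_CUBIC)
c=cv2.resize(s[170:225,270:355],None,fx=4,fy=4,interpolation=cv2.INTER_CUBIC)
o=np.zeros((600,800,3),np.uint8); o[:325,:725]=a; o[330:555,:375]=b; o[330:550,400:740]=c
cv2.imwrite("pics/crop.png",o)
for n,regs in dict(top=dict(block=(308,200,336,232),plate=(212,165,254,232),pump=(118,185,168,245),lap=(274,202,296,224),tin=(184,208,212,238),elbow=(186,186,210,207)),side=dict(block=(318,176,350,210),plate=(198,172,255,240),pump=(90,215,145,282))).items():
    C=cloud(n,np.load(n+"0.npy"))
    for k,(x0,y0,x1,y1) in regs.items():
        P=C[y0:y1,x0:x1].reshape(-1,3)
        for lo,hi in dict(block=[(.01,.03),(.05,.07)],plate=[(.012,.045),(.028,.042)],pump=[(.036,.044),(.044,.052),(.07,.09)],lap=[(.01,.03),(.045,.07)],tin=[(.05,.07)],elbow=[(.01,.06)])[k]:
            Q=P[(P[:,2]>lo)&(P[:,2]<hi)]
            if len(Q)<5: continue
            r=cv2.minAreaRect((Q[:,:2]*1000).astype(np.float32))
            print(n,k,lo,len(Q),Q.mean(0).round(4),[np.round(i,1) for i in r])
```

```text
top block 0.01 149 [ 0.3948 -0.3293  0.0188] [array([ 397.6, -333.3]), array([79.6, 40.7]), np.float64(16.8)]
top block 0.05 77 [ 0.3963 -0.3334  0.0591] [array([ 397.3, -333.5]), array([54.3, 17. ]), np.float64(16.7)]
top plate 0.012 1085 [ 0.4625 -0.0203  0.0315] [array([465.2, -20. ]), array([184.8,  85.1]), np.float64(4.1)]
top plate 0.028 910 [ 0.4648 -0.0201  0.034 ] [array([466. , -19.8]), array([171.,  70.]), np.float64(4.0)]
top pump 0.036 473 [0.4193 0.2991 0.0406] [array([426.1, 297.6]), array([ 82.8, 142.9]), np.float64(70.4)]
top pump 0.044 320 [0.4172 0.3005 0.0468] [array([424.4, 295.2]), array([ 76.3, 139.7]), np.float64(69.2)]
top pump 0.07 31 [0.4145 0.303  0.0783] [array([416.2, 302. ]), array([ 72.4, 113.5]), np.float64(70.4)]
top lap 0.01 138 [ 0.4118 -0.2015  0.0192] [array([ 412.8, -201.5]), array([47.3, 49. ]), np.float64(0.9)]
top lap 0.045 30 [ 0.4124 -0.2024  0.0563] [array([ 413.2, -202.8]), array([17.2, 18.4]), np.float64(42.4)]
top tin 0.05 283 [0.3834 0.1074 0.0594] [array([382.9, 107.1]), array([62.1, 62.1]), np.float64(88.3)]
top elbow 0.01 157 [0.4747 0.1041 0.0279] [array([475.6, 104.8]), array([50.4, 50.3]), np.float64(64.8)]
side block 0.01 216 [ 0.3871 -0.3288  0.018 ] [array([ 396.6, -333.3]), array([81. , 39.5]), np.float64(19.3)]
side block 0.05 106 [ 0.3955 -0.3326  0.0575] [array([ 396.6, -334.9]), array([56.7, 19.8]), np.float64(20.3)]
side plate 0.012 1329 [ 0.455  -0.0186  0.0314] [array([460.6,  13.3]), array([186.1, 152.4]), np.float64(4.2)]
side plate 0.028 1190 [ 0.4592 -0.0195  0.0331] [array([459.5,  17.2]), array([181.1, 146.3]), np.float64(4.8)]
side pump 0.036 864 [0.4151 0.2985 0.0409] [array([424.5, 297.6]), array([ 81.4, 141.3]), np.float64(71.0)]
side pump 0.044 325 [0.4132 0.3018 0.0457] [array([414.5, 301.4]), array([ 73.6, 111.6]), np.float64(70.5)]
side pump 0.07 64 [0.4107 0.3043 0.0764] [array([414.9, 299.3]), array([ 73.3, 115.2]), np.float64(71.2)]
```

View pics/crop.png

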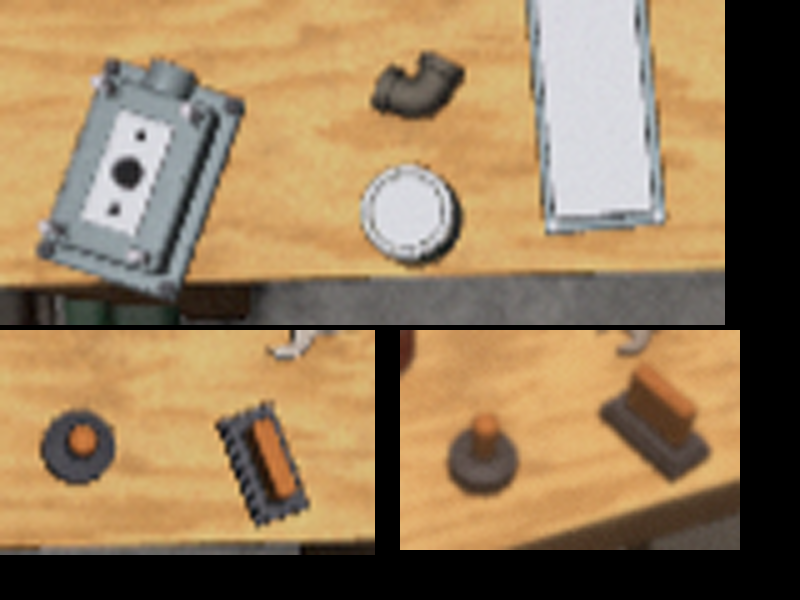

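The crop shows a dark stepped plate with an upright wooden grip (block, yaw about 17°), and the knobbed disc beside it is the round lap. The pump has a white face with its stub at +x (yaw about -20°), and the charging plate's yaw is about 4°. I'll turn the tool by +2.49 rad first, which keeps joint 6 in range throughout.

>>> {"fn": "play_rows", "kwargs": {"increments": [[0,0,-5,0.146,-1],[0,0,-5,0.146,-1],[0,0,-5,0.146,-1],[0,0,-5,0.146,-1],[0,0,-5,0.146,-1],[0,0,-5,0.146,-1],[0,0,0,0.146,-1],[0,0,0,0.146,-1],[0,0,0,0.146,-1],[0,0,0,0.146,-1],[0,0,0,0.146,-1],[0,0,0,0.146,-1]]}}

```text
t: 1.3
position: [0.2182, 0.5855, 0.2609]
eef_rot: [[0.518, 0.856, -0.0], [0.856, -0.518, -0.001], [-0.001, 0.0, -1.0]]
force: [0.1, 0.0, -0.7]
width: 0.997
gripper_force: 0.0
```

>>> {"fn": "play_rows", "kwargs": {"increments": [[0,0,0,0.146,-1],[0,0,0,0.146,-1],[0,0,0,0.146,-1],[0,0,0,0.146,-1],[0,0,0,0.146,-1],[0,0,0,0,-1],[0,0,0,0,-1]]}}

```text
t: 2.0
position: [0.2183, 0.5856, 0.2611]
eef_rot: [[0.953, 0.302, -0.0], [0.302, -0.953, -0.0], [-0.0, 0.0, -1.0]]
force: [0.3, -0.5, 1.0]
width: 1.001
gripper_force: 0.0
```

```bash
cat >> h.py <<'E'
def go(x,y,z=None,yaw=None):
    s=bot.state(); p=np.array(s['position']); R=np.array(s['eef_rot']).reshape(3,3)
    z=p[2] if z is None else z
    d=R.T@(np.array([x,y,z])-p)*1000; cy=np.arctan2(R[1,0],R[0,0])
    print('t',round(s['t'],2),'pos',p.round(4),'yaw',np.degrees(cy).round(2),'F',np.round(s['force'],2),'w',s['width'],'gf',s['gripper_force'],'q6',round(s['q'][5],2)); print('move',d.round(1),'turn',None if yaw is None else round(cy-np.radians(yaw),4))
E
python3 - <<'E'
from h import *
go(.43,.25,.26,17.3)
R=np.array(bot.state()['eef_rot']); 
for a,b in [((.43,.25),(.44,-.1)),((.44,-.1),(.397,-.333))]: print((R.T@(np.array([*b,0])-np.array([*a,0]))*1000).round(1))
# joint face by brightness
for n,bx in(("top",(118,185,168,245)),("side",(90,215,145,282))):
    im=cv2.imread(f"pics/{n}0.png"); C=cloud(n,np.load(n+"0.npy")); x0,y0,x1,y1=bx
    I=im[y0:y1,x0:x1].min(2); P=C[y0:y1,x0:x1]
    m=(I>190)&(P[...,2]<.06)&(P[...,2]>.035)
    k,l,st,_=cv2.connectedComponentsWithStats(m.astype(np.uint8)); j=1+st[1:,4].argmax()
    v,u=np.where(l==j); w=np.array([ray(n,a+x0,b+y0,.046)[:2] for a,b in zip(u,v)])
    r=cv2.minAreaRect((w*1000).astype(np.float32)); print(n,len(w),r)
E
```

```text
t 2.0 pos [0.2183 0.5856 0.2611] yaw 17.6 F [ 0.34 -0.52  1.03] w 1.0005730207965644 gf 0.0 q6 2.37
move [100.4 383.9   1.2] turn 0.0052
[-9.630e+01  3.366e+02  1.000e-01]
[-1.114e+02  2.091e+02  1.000e-01]
top 199 ((415.58837890625, 301.60528564453125), (38.27228546142578, 76.98079681396484), 70.2923355102539)
side 275 ((416.24273681640625, 301.0423889160156), (37.577518463134766, 75.51199340820312), 70.76222229003906)
```

>>> {"fn": "play_rows", "kwargs": {"increments": [[9,32,0,0,-1],[9,32,0,0,-1],[9,32,0,0,-1],[8,32,0,0,-1],[8,32,0,0,-1],[8,32,0,0,-1],[8,32,0,0,-1],[8,32,0,0,-1],[8,32,0,0,-1],[8,32,0,0,-1],[8,32,0,0,-1],[8,32,0,0,-1]]}}

```text
t: 3.2
position: [0.4278, 0.2474, 0.2614]
eef_rot: [[0.953, 0.302, 0.0], [0.302, -0.953, 0.0], [0.0, -0.0, -1.0]]
force: [1.0, 0.2, -0.1]
width: 0.998
gripper_force: 0.0
```

>>> {"fn": "play_rows", "kwargs": {"increments": [[-8,28,0,0,-1],[-8,28,0,0,-1],[-8,28,0,0,-1],[-8,28,0,0,-1],[-8,28,0,0,-1],[-8,28,0,0,-1],[-8,28,0,0,-1],[-8,28,0,0,-1],[-8,28,0,0,-1],[-8,28,0,0,-1],[-8,28,0,0,-1],[-8,28,0,0,-1]]}}

```text
t: 4.4
position: [0.4357, -0.1019, 0.2614]
eef_rot: [[0.953, 0.302, 0.0], [0.302, -0.953, -0.0], [0.0, 0.0, -1.0]]
force: [0.4, -0.4, 0.1]
width: 1.0
gripper_force: 0.0
```

>>> {"fn": "play_rows", "kwargs": {"increments": [[-11,21,0,0,-1],[-11,21,0,0,-1],[-11,21,0,0,-1],[-11,21,0,0,-1],[-11,21,0,0,-1],[-11,21,0,0,-1],[-11,21,0,0,-1],[-11,21,0,0,-1],[-11,21,0,0,-1],[-11,21,0,0,-1],[0,0,0,0,-1],[0,0,0,0,-1]]}}

```text
t: 5.6
position: [0.3932, -0.3339, 0.261]
eef_rot: [[0.954, 0.3, -0.0], [0.3, -0.954, 0.001], [-0.0, -0.001, -1.0]]
force: [-0.1, 0.4, -0.2]
width: 1.001
gripper_force: 0.0
```

Run:
```python
from h import *
go(.397,-.3337,.11,17.5)
```

```text
t 5.6 pos [ 0.3932 -0.3339  0.261 ] yaw 17.44 F [-0.11  0.42 -0.19] w 1.0009810202198435 gf 0.0 q6 0.43
move [  3.6   1.1 151. ] turn -0.0011
```

>>> {"fn": "play_rows", "kwargs": {"increments": [[4,1,15,0,-1],[0,0,25,0,-1],[0,0,25,0,-1],[0,0,25,0,-1],[0,0,25,0,-1],[0,0,25,0,-1],[0,0,15,0,-1],[0,0,0,0,-1],[0,0,0,0,-1]]}}

```text
t: 6.5
position: [0.3979, -0.3332, 0.1067]
eef_rot: [[0.954, 0.3, 0.0], [0.3, -0.954, 0.0], [0.0, -0.0, -1.0]]
force: [0.1, 0.4, -0.5]
width: 1.003
gripper_force: 0.0
```

Run:
```python
from h import *
go(.397,-.3337,.027,17.5)
o=[]
for n,b in(("top",(285,185,365,245)),("side",(280,130,380,205+20))):
    im,d=bot.read_camera(n); x0,y0,x1,y1=b; o.append(cv2.resize(im[y0:y1,x0:x1,::-1],(400,300),interpolation=cv2.INTER_CUBIC))
cv2.imwrite("pics/ab.png",np.hstack(o))
```

```text
t 6.5 pos [ 0.3979 -0.3332  0.1067] yaw 17.44 F [ 0.07  0.4  -0.48] w 1.003179663722124 gf 0.0 q6 0.44
move [-1.1  0.2 79.7] turn -0.001
```

View pics/ab.png

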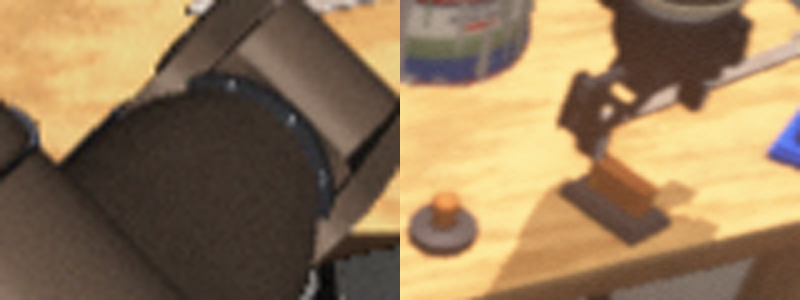

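The side view (right half) shows the open fingers straddling the grip, clear of the round lap. The arm hides the top view. Next I descend and close.

>>> {"fn": "play_rows", "kwargs": {"increments": [[-1,0,15,0,-1],[0,0,20,0,-1],[0,0,20,0,-1],[0,0,15,0,-1],[0,0,9,0,-1],[0,0,0,0,-1],[0,0,0,0,0.4],[0,0,0,0,1],[0,0,0,0,1],[0,0,0,0,1],[0,0,0,0,1],[0,0,0,0,1]]}}

```text
t: 7.8
position: [0.3968, -0.3341, 0.0276]
eef_rot: [[0.955, 0.298, 0.0], [0.298, -0.955, -0.0], [0.0, 0.0, -1.0]]
force: [-0.3, 0.1, 5.1]
width: 0.175
gripper_force: 58.7
```

>>> {"fn": "play_rows", "kwargs": {"increments": [[0,0,0,0,1],[0,0,0,0,1],[0,0,0,0,1],[0,0,0,0,1]]}}

```text
t: 8.2
position: [0.3968, -0.3341, 0.0276]
eef_rot: [[0.955, 0.298, 0.0], [0.298, -0.955, -0.0], [0.0, 0.0, -1.0]]
force: [0.6, 0.6, 6.8]
width: 0.176
gripper_force: 58.7
```

Run:
```python
from h import *
go(.397,-.3337,.15,17.5)
```

```text
t 8.2 pos [ 0.3968 -0.3341  0.0276] yaw 17.34 F [0.59 0.57 6.78] w 0.1762089922378531 gf 58.72337579727173 q6 0.44
move [   0.4   -0.3 -122.4] turn -0.0029
```

>>> {"fn": "play_rows", "kwargs": {"increments": [[0,0,-5,0,1],[0,0,-15,0,1],[0,0,-25,0,1],[0,0,-25,0,1],[0,0,-25,0,1],[0,0,-25,0,1],[0,0,-20,0.058,1],[0,0,-5,0.058,1],[0,0,0,0.058,1],[0,0,0,0.058,1],[0,0,0,0,1],[0,0,0,0,1]]}}

```text
t: 9.4
position: [0.3965, -0.3338, 0.1721]
eef_rot: [[0.997, 0.072, -0.0], [0.072, -0.997, 0.001], [-0.0, -0.001, -1.0]]
force: [-0.4, 0.7, -3.0]
width: 0.177
gripper_force: 58.8
```

Run:
```python
from h import *
go(.4321,-.0224,.172,4.1)
```

```text
t 9.4 pos [ 0.3965 -0.3338  0.1721] yaw 4.15 F [-0.38  0.69 -2.99] w 0.17713815901149968 gf 58.77193093299866 q6 0.67
move [ 5.81e+01 -3.08e+02  3.00e-01] turn 0.0009
```

>>> {"fn": "play_rows", "kwargs": {"increments": [[8,-15,0,0,1],[8,-30,0,0,1],[7,-33,0,0,1],[6,-33,0,0,1],[6,-33,0,0,1],[5,-33,0,0,1],[5,-33,0,0,1],[5,-33,0,0,1],[4,-30,0,0,1],[4,-25,0,0,1],[0,-10,0,0,1],[0,0,0,0,1]]}}

```text
t: 10.6
position: [0.4325, -0.0219, 0.1723]
eef_rot: [[0.997, 0.074, -0.0], [0.074, -0.997, 0.0], [-0.0, -0.0, -1.0]]
force: [-0.5, -0.4, -2.9]
width: 0.178
gripper_force: 59.0
```

>>> {"fn": "play_rows", "kwargs": {"increments": [[0,0,20,0,1],[0,0,20,0,1],[0,0,20,0,1],[0,0,20,0,1],[0,0,10,0,1],[0,0,0,0,1],[0,0,0,0,1],[0,0,0,0,1]]}}

```text
t: 11.4
position: [0.4331, -0.0229, 0.083]
eef_rot: [[0.997, 0.071, 0.001], [0.071, -0.998, -0.0], [0.001, 0.0, -1.0]]
force: [0.1, -0.1, -3.1]
width: 0.177
gripper_force: 58.9
```

Run:
```python
from h import *
go(.4321,-.0224,.062,4.1)
o=[]
for n,b in(("top",(190,150,290,225)),("side",(175,145,295,235))):
    im,d=bot.read_camera(n); x0,y0,x1,y1=b; o.append(cv2.resize(im[y0:y1,x0:x1,::-1],(400,300),interpolation=cv2.INTER_CUBIC))
cv2.imwrite("pics/pl.png",np.hstack(o))
go(.4321,-.0224,.062,4.1)
```

```text
t 11.4 pos [ 0.4331 -0.0229  0.083 ] yaw 4.05 F [ 0.14 -0.12 -3.07] w 0.176858317933016 gf 58.8877934217453 q6 1.29
move [-1.  -0.6 21. ] turn -0.0008
t 11.5 pos [ 0.433  -0.0228  0.083 ] yaw 4.06 F [ 0.51 -0.72 -2.73] w 0.17655529414116303 gf 58.88694405555725 q6 1.29
move [-0.9 -0.4 21. ] turn -0.0007
```

View pics/pl.png

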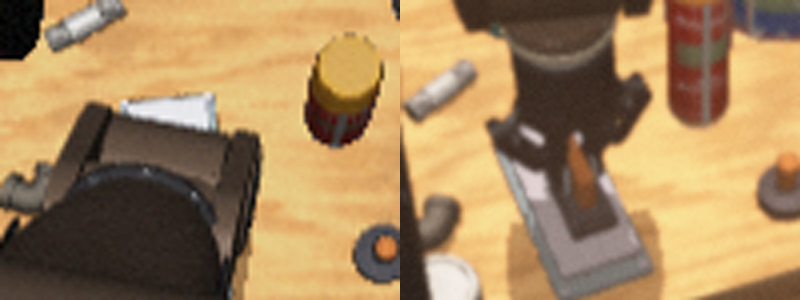

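The side view shows the block held level and lined up over the near part of the plate. Next I move down until it touches and press in.

>>> {"fn": "play_rows", "kwargs": {"increments": [[-3,0,5,0,1],[0,0,6,0,1],[0,0,5,0,1],[0,0,3,0,1],[0,0,2,0,1],[0,0,1,0,1],[0,0,1,0,1],[0,0,0,0,1],[0,0,0,0,1]]}}

```text
t: 12.4
position: [0.4296, -0.0229, 0.0594]
eef_rot: [[0.997, 0.071, -0.0], [0.071, -0.997, 0.0], [-0.0, -0.0, -1.0]]
force: [-2.7, -0.1, 3.6]
width: 0.175
gripper_force: 60.1
```

Run:
```python
from h import *
go(.43,-.0226,.0577,4.1)
```

```text
t 12.4 pos [ 0.4296 -0.0229  0.0594] yaw 4.06 F [-2.74 -0.08  3.57] w 0.17548885763080718 gf 60.091609954833984 q6 1.29
move [ 0.4 -0.2  1.7] turn -0.0008
```

>>> {"fn": "play_rows", "kwargs": {"increments": [[0,0,1,0,1],[0,0,1,0,1],[0,0,0,0,1],[0,0,0,0,1],[0,0,0,0,1]]}}

```text
t: 12.9
position: [0.4296, -0.0229, 0.0574]
eef_rot: [[0.997, 0.071, -0.0], [0.071, -0.997, 0.0], [-0.0, -0.0, -1.0]]
force: [-4.6, 0.1, 5.9]
width: 0.181
gripper_force: 60.4
```

Run:
```python
from h import *
go(.5015,-.0175,.0577,4.1)
```

```text
t 12.9 pos [ 0.4296 -0.0229  0.0574] yaw 4.06 F [-4.62  0.1   5.85] w 0.1806793296906082 gf 60.402642488479614 q6 1.29
move [72.1 -0.3 -0.3] turn -0.0007
```

>>> {"fn": "play_rows", "kwargs": {"increments": [[2,0,0,0,1],[4,0,0,0,1],[4,0,0,0,1],[4,0,0,0,1],[4,0,0,0,1],[4,0,0,0,1],[4,0,0,0,1],[4,0,0,0,1],[4,0,0,0,1],[0,0,0,0,1]]}}

```text
t: 13.9
position: [0.4638, -0.0204, 0.0573]
eef_rot: [[0.997, 0.071, -0.0], [0.071, -0.997, 0.0], [-0.0, -0.0, -1.0]]
force: [-3.0, 0.0, 6.0]
width: 0.174
gripper_force: 60.4
```

>>> {"fn": "play_rows", "kwargs": {"increments": [[4,0,0,0,1],[4,0,0,0,1],[4,0,0,0,1],[4,0,0,0,1],[4,0,0,0,1],[4,0,0,0,1],[4,0,0,0,1],[4,0,0,0,1],[4,0,0,0,1],[4,0,0,0,1],[0,0,0,0,1],[0,0,0,0,1]]}}

```text
t: 15.1
position: [0.5037, -0.0176, 0.0575]
eef_rot: [[0.997, 0.071, 0.001], [0.071, -0.997, 0.0], [0.001, -0.0, -1.0]]
force: [-1.4, 0.5, 5.9]
width: 0.18
gripper_force: 60.4
```

Run:
```python
from h import *
go(.5025,-.0175,.0577,4.1)
```

```text
t 15.1 pos [ 0.5037 -0.0176  0.0575] yaw 4.06 F [-1.41  0.54  5.89] w 0.17966198484576626 gf 60.3667151927948 q6 1.33
move [-1.2 -0.2 -0.2] turn -0.0007
```

>>> {"fn": "play_rows", "kwargs": {"increments": [[4,0,0,0,1],[0,0,0,0,1],[0,0,-3,0,1],[0,0,-10,0,1],[0,0,-20,0,1],[0,0,-25,0,1],[0,0,-25,0,1],[0,0,-25,0,1],[0,0,-20,0,1],[0,0,-5,0,1],[0,0,0,0,1]]}}

```text
t: 16.2
position: [0.5076, -0.0174, 0.1908]
eef_rot: [[0.997, 0.071, 0.001], [0.071, -0.997, -0.0], [0.001, 0.0, -1.0]]
force: [0.7, -0.1, -2.7]
width: 0.179
gripper_force: 59.1
```

Run:
```python
from h import *
go(.416,.3014,.19,-19.5)
```

```text
t 16.2 pos [ 0.5076 -0.0174  0.1908] yaw 4.05 F [ 0.7  -0.15 -2.67] w 0.1789588756093555 gf 59.11498010158539 q6 1.34
move [ -68.9 -324.4    0.6] turn 0.4111
```

>>> {"fn": "play_rows", "kwargs": {"increments": [[-2,-12,0,0,1],[-6,-26,0,0,1],[-7,-32,0,0,1],[-7,-32,0,0,1],[-7,-33,0,0,1],[-7,-33,0,0,1],[-7,-33,0,0,1],[-7,-33,0,0,1],[-7,-32,0,0,1],[-6,-26,0,0,1],[-5,-20,0,0,1],[-1,-12,0,0,1]]}}

```text
t: 17.4
position: [0.4143, 0.3024, 0.1891]
eef_rot: [[0.997, 0.072, -0.002], [0.072, -0.997, -0.001], [-0.002, 0.001, -1.0]]
force: [0.4, 0.0, -3.4]
width: 0.182
gripper_force: 59.1
```

>>> {"fn": "play_rows", "kwargs": {"increments": [[0,0,0,0.08,1],[0,0,0,0.1,1],[0,0,0,0.1,1],[0,0,0,0.08,1],[0,0,0,0.051,1],[0,0,0,0,1],[0,0,0,0,1],[0,0,0,0,1]]}}

```text
t: 18.2
position: [0.4157, 0.3009, 0.19]
eef_rot: [[0.943, -0.333, -0.0], [-0.333, -0.943, -0.0], [-0.0, 0.0, -1.0]]
force: [-0.0, 0.3, -2.5]
width: 0.178
gripper_force: 59.2
```

Run:
```python
from h import *
go(.416,.3014,.125,-19.5)
im,d=bot.read_camera("side"); np.save("s2.npy",d); cv2.imwrite("pics/s2.png",cv2.resize(im[150:300,40:240,::-1],(800,600),interpolation=cv2.INTER_CUBIC)); cv2.imwrite("s2full.png",im[...,::-1])
```

```text
t 18.2 pos [0.4157 0.3009 0.19  ] yaw -19.43 F [-0.01  0.29 -2.53] w 0.17840659625466496 gf 59.197293519973755 q6 2.41
move [ 0.1 -0.6 65. ] turn 0.0013
```

View pics/s2.png

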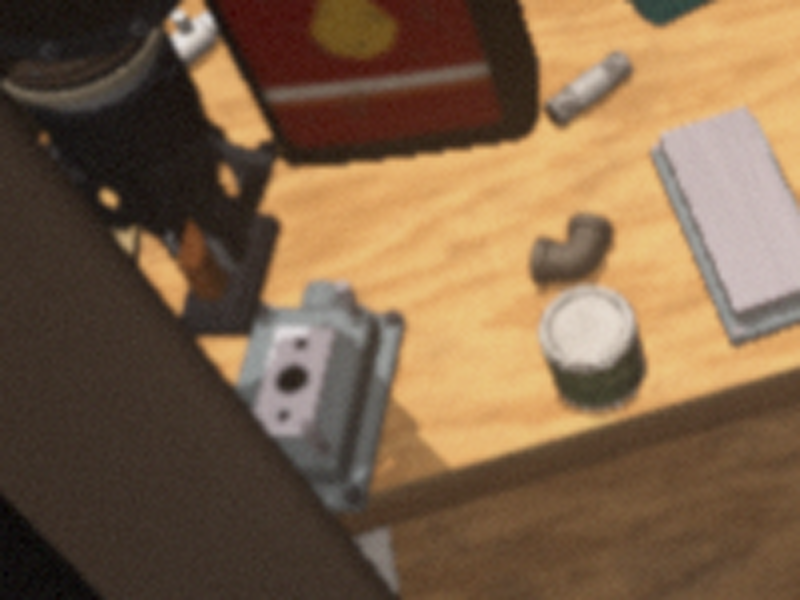

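The side view shows the block in the gripper, level, up beside the studs. Its plate's right edge runs from crop (277,220) to (245,325). Tin, elbow and plate are undisturbed. I'll check how the block sits in the hand from depth.

Run:
```python
from h import *
s=bot.state(); p=np.array(s['position']);R=np.array(s['eef_rot']).reshape(3,3)
C=cloud("side",np.load("s2.npy"))[195:236,80:114].reshape(-1,3)
L=(C-p)@R*1000
m=(abs(L[:,0])<60)&(abs(L[:,1])<35)&(L[:,2]>-8)&(L[:,2]<45); L=L[m]
for a in range(-8,45,4):
    Q=L[(L[:,2]>=a)&(L[:,2]<a+4)]
    if len(Q): print(a,len(Q),Q.min(0).round(1),Q.max(0).round(1))
T=L[(L[:,2]>4)&(L[:,2]<17)&(L[:,1]>10)]
A=np.c_[T[:,:2],np.ones(len(T))]; print(len(T),np.linalg.lstsq(A,T[:,2],rcond=None)[0])
# side-face slope along x: y of right face, z of top vs x
for x in range(-45,45,10):
    Q=L[(L[:,0]>=x)&(L[:,0]<x+10)&(L[:,1]>8)]
    if len(Q): print(x,len(Q),Q[:,1].max().round(1),np.percentile(Q[:,2],[5,50,95]).round(1))
```

```text
-8 16 [-26.8  -3.3  -7.9] [ 5.3 22.7 -4.2]
-4 13 [-28.2  -2.3  -3.8] [-6.7 16.1 -0.2]
0 9 [-27.3  -3.7   0.1] [-8.7 16.1  3.7]
4 51 [-37.1 -12.8   4.1] [36.7 20.6  8. ]
8 123 [-37.2 -14.1   8. ] [38.7 20.9 12. ]
12 78 [-40.1 -12.9  12.2] [39.1 24.8 15.9]
16 47 [-40.2 -13.1  16. ] [38.6 24.8 19.9]
20 35 [-40.4  -8.8  20. ] [32.6 24.2 23.9]
24 32 [-39.2  -8.9  24. ] [40.7 23.8 27.6]
28 2 [ 4.8 22.2 28.3] [24.6 22.4 29. ]
182 [-0.02761512  0.50834852  2.09855834]
-45 39 23.1 [ 9.  16.6 26.5]
-35 43 24.6 [-1.6 10.1 24.3]
-25 48 24.3 [-4.8  9.8 23.2]
-15 48 24.8 [-6.5  9.3 24.5]
-5 28 23.2 [ 7.3 13.3 24.8]
5 27 24.0 [ 7.7 13.8 26.2]
15 29 24.8 [ 6.6 14.3 23.8]
25 27 23.9 [ 7.6 12.7 22.6]
35 10 23.2 [ 8.9 15.1 25.7]
```

Run:
```python
from h import *
s=bot.state(); p=np.array(s['position']);R=np.array(s['eef_rot']).reshape(3,3)
ds=[bot.read_camera("side")[1] for _ in range(6)]
print("noise mm",np.std(ds,0)[215:230,90:105].mean()*1000)
C=cloud("side",np.median(ds,0).astype(np.float32))[185:240,75:116].reshape(-1,3); L=(C-p)@R*1000
f=L[(L[:,2]>15)&(L[:,2]<25)&(L[:,1]>14)&(L[:,1]<30)&(abs(L[:,0])<36)]
print("right face y",len(f),np.percentile(f[:,1],[10,50,90]))
f=L[(L[:,2]>15)&(L[:,2]<25)&(abs(L[:,1])<15)&(L[:,0]<-30)&(L[:,0]>-50)]
print("near face x",len(f),np.percentile(f[:,0],[10,50,90]))
f=L[(L[:,2]>-25)&(L[:,2]<3)&(L[:,1]>3)&(L[:,1]<14)&(L[:,0]<-13)&(L[:,0]>-28)]
print("grip right y",len(f),np.percentile(f[:,1],[10,50,90]))
f=L[(L[:,2]>4)&(L[:,2]<13)&(L[:,1]>10)&(L[:,1]<16)&(abs(L[:,0])<36)]
print("top z",len(f),np.percentile(f[:,2],[10,50,90]),np.polyfit(f[:,0],f[:,2],1))
K,D,e,Rc=cam("side")
print("view dir in tool",R.T@((p-e)/np.linalg.norm(p-e)))
```

```text
noise mm 12.92015
right face y 64 [21.63192413 22.66609052 23.17801586]
near face x 27 [-39.31800666 -38.91133167 -37.56405101]
grip right y 56 [ 4.79489743  9.97468673 10.65778873]
top z 44 [7.88718091 8.5578158  9.52937984] [-6.00439748e-04  8.56383701e+00]
view dir in tool [ 0.50845229 -0.40913716  0.75768268]
```

>>> {"fn": "play_rows", "kwargs": {"increments": [[0,-2,10,0,1],[0,0,20,0,1],[0,0,20,0,1],[0,0,10,0,1],[0,0,5,0,1],[0,0,0,0,1],[0,0,0,0,1],[0,0,0,0,1]]}}

```text
t: 19.35
position: [0.4167, 0.303, 0.126]
eef_rot: [[0.943, -0.334, 0.001], [-0.334, -0.943, 0.001], [0.001, -0.001, -1.0]]
force: [0.3, -0.0, -3.6]
width: 0.179
gripper_force: 59.0
```

Run:
```python
from h import *
go(.4154,.3029,.08,-19.5)
im,d=bot.read_camera("side"); cv2.imwrite("pics/s3.png",cv2.resize(im[190:290,70:170,::-1],(600,600),interpolation=cv2.INTER_CUBIC))
```

```text
t 19.35 pos [0.4167 0.303  0.126 ] yaw -19.49 F [ 0.35 -0.05 -3.57] w 0.17904421981222374 gf 58.98993909358978 q6 2.41
move [-1.2  0.6 46. ] turn 0.0002
```

View pics/s3.png

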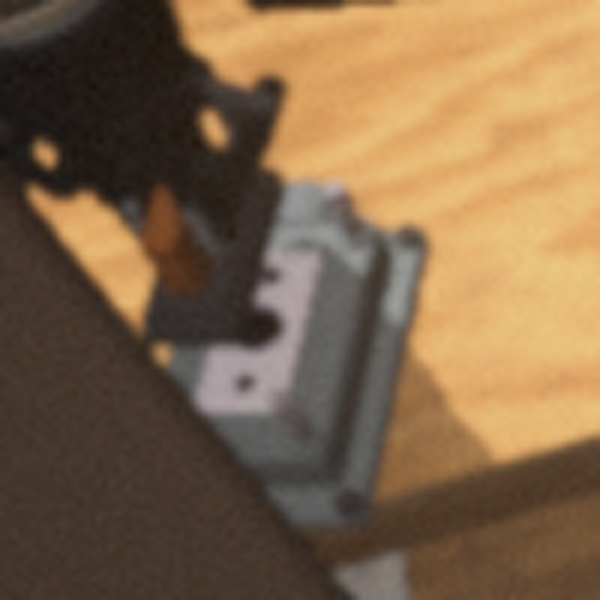

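The block sits above and parallel to the face: its near-right bottom corner is at crop (245,340) and the face's right edge is near (320,255). It lines up once lowered straight down.

>>> {"fn": "play_rows", "kwargs": {"increments": [[-1,0,8,0,1],[0,0,8,0,1],[0,0,8,0,1],[0,0,8,0,1],[0,0,6,0,1],[0,0,4,0,1],[0,0,3,0,1],[0,0,0,0,1],[0,0,0,0,1],[0,0,0,0,1]]}}

```text
t: 20.4
position: [0.4156, 0.3032, 0.0806]
eef_rot: [[0.943, -0.334, 0.0], [-0.334, -0.943, 0.0], [0.0, -0.0, -1.0]]
force: [1.2, 0.0, -3.2]
width: 0.176
gripper_force: 59.1
```

Run:
```python
from h import *
go(.4154,.3029,.08,-19.5)
ims=[bot.read_camera("side") for _ in range(5)]
im=np.mean([i[0] for i in ims],0).astype(np.uint8)
cv2.imwrite("pics/s4.png",cv2.resize(im[205:285,80:160,::-1],(600,600),interpolation=cv2.INTER_CUBIC))
s=bot.state(); p=np.array(s['position']);R=np.array(s['eef_rot']).reshape(3,3)
K,D,e,Rc=cam("side")
def pr(P): return cv2.projectPoints(((np.array(P)-e)@Rc).reshape(-1,3),np.zeros(3),np.zeros(3),K,D)[0].reshape(-1,2)
a=np.radians(-19.5);F=np.array([[np.cos(a),np.sin(a)],[np.sin(a),-np.cos(a)]])
for nm,c,z in(("face",np.array([.416,.3014]),.046),("blk_bottom",p[:2],p[2]-.0276)):
    q=pr([[*(c+F@np.array(o)),z] for o in((-.04,.02),(.04,.02),(-.04,-.02))]); print(nm,((q-[80,205])*7.5).round(0).tolist())
```

```text
t 20.4 pos [0.4156 0.3032 0.0806] yaw -19.49 F [ 1.23  0.02 -3.22] w 0.17641512440128898 gf 59.12092745304108 q6 2.41
move [-0.1  0.4  0.6] turn 0.0002
face [[272.0, 398.0], [323.0, 198.0], [158.0, 396.0]]
blk_bottom [[261.0, 391.0], [312.0, 191.0], [146.0, 390.0]]
```

View pics/s4.png

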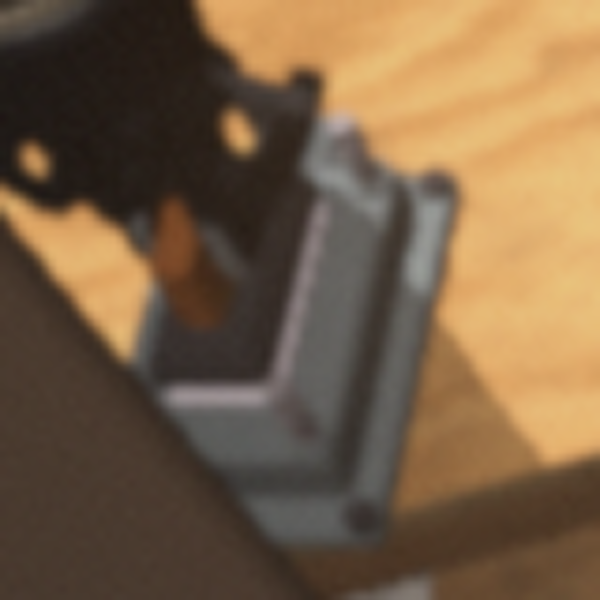

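The view shows the block just above the face. An even light strip of the face shows along its near edge (about row 395) and right edge (about column 300), parallel and within 1–2 mm of centred. I'm handing in.

```bash
python3 -c "
from bench import bot
print(bot.job_done())"
```

```text
the job is handed in; nothing more can be done
None
```

I handed the job in at about 20.7 s of the 54 s allowed; the handover gave no verdict, so I don't know the score. The block was rubbed along the plate from near to far end at roughly 9 N. It was then lifted over to the pump and is held about 6–7 mm above the joint face, within about 2 mm of centred by my measurements. I saw no sign of it touching the pump, and the round lap, tin and elbow were left alone.

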